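Daily check of a spring pull tester

TASK

Do the daily check of the blue spring pull tester bolted to the bench: press its yellow test button right in, so that the orange-tipped trip lever drops, and lift the lever back up until it stays up by itself. Then draw the spring-loaded black T-handle out along the scale until its pointer stands inside the red band, and finish while still holding it there, because it springs back if let go. Leave the other things on the bench where they are.

Things in the scene. Friction and masses are not known exactly. Their poses are not given: they have to be found in the camera images.
- tester: Pull tester bolted down: grey base plate, x -140..115, y -65..130 mm, 12 mm thick. Origin at bench level under the handle's line; its x runs from the handle to the spring box (away from the robot), y to the trip unit, z up. Blue boxes: spring box x 30..115, y -43..43, 60 mm high; trip box x 45..115, y 62..118, 85 mm high. End stop at x -130, 28 mm high. White scale at y -50, top z 22.
- button_top (a point): Centre of the top of the yellow round test button (22 mm across), z 96 mm. It is pressed straight down by 7 mm, springs back, and takes about 4.5 N when fully in.
- test_button (a joint): Travel of the test button in m: 0 out, 0.007 fully in. Pressed in, it pushes the raised trip lever over centre, and the lever then falls by itself.
- lever_grip (a point): Centre of the orange crossbar at the free end of the trip lever: a round bar 12 mm thick, 30 mm long, its length along the tester's y. It lies 80 mm from the hinge; z about 45 mm with the lever down, 115 mm up. The lever's 10 mm wide arm leaves the crossbar's middle towards the hinge.
- lever_hinge (a point): Hinge of the trip lever, inside the trip box, at z 62 mm; the hinge axis runs along the tester's y.
- trip_lever (a joint): Angle of the trip lever in rad: 0 is up (pointing to the tester's -x and 42 degrees above level), 0.95 is down (12 degrees below level). It tips over centre at about 0.3: raised to below 0.2 it falls up against its stop and stays; above 0.4 it falls down. It moves with a few tenths of a newton.
- slide_bar (a point): Centre of the black T-handle's crossbar: a round bar 14 mm thick, 64 mm long, its length along the tester's y, z 62 mm, on a 10 mm stem over a sliding block. At rest it stands 60 mm before the spring box. It slides level along the tester's -x, away from the spring box; a spring pulls it back with 4 N at rest, 14 N at full travel.
- slide_pointer (a point): Tip of the black pointer on the sliding block, over the edge of the white scale; it has the same x in the tester's frame as the bar.
- slide (a joint): How far the T-handle is drawn out in m: 0 at rest, 0.080 at the end stop.
- red_band: Red band 10 mm wide across the white scale, fixed. Its origin lies at bench level under the band's centre; axes as the tester's. The pointer stands inside it when the pointer's tip and this origin are no more than 5 mm apart along x.
- glue_pot: Loose amber pot with a black lid, 42 mm across, 54 mm high, origin under its centre. Bystander.
- screwdriver: Loose screwdriver with a red handle, 20 x 145 x 20 mm, origin under its centre. Bystander.
- alu_cup: Loose pale metal cup, 57 mm across, 48 mm high, origin under its centre. Bystander.

How it is judged:
By the outcome, as a careful person would: the job done as asked, in the order asked, and still so for the second after the job is handed in, while the arm keeps its last pose, push and grip.
It also fails if it takes over 48 s, if anything falls off the work surface, if the arm or the gripper's body presses on something with over 40 N, if the wrist force passes 120 N, or if a joint passes its speed limit or range.

ROBOT

A 6-joint arm with a two-finger parallel gripper is mounted at the origin on the work surface; the furniture and walls round the work are solid. World frame = base frame: x ahead of the robot, y to its left, z up, the work surface at z = 0. Lengths are in m, angles in rad, forces in N, time in s.
With the tool pointing down it reaches from about 0.35 to 0.775 m from the base axis. Payload 7.3 kg.
Tool frame: the origin (TCP) lies midway between the tips of the shut fingers; the grasp point (between the pads) lies 19 mm behind it (bot.hold_point_z is the distance from the TCP to the grasp point, in m); y points along the fingers, x is the direction in which the jaws open and shut, and the axes are right-handed (so a half turn about y gives the same grasp; the last joint's range is limited). The gripper opens to 92 mm and grips with 3 to 60 N. Pads are 19 mm wide; open, the fingers measure 130 mm over their backs; the gripper's body (75 mm by 190 mm) begins 47 mm behind the grasp point.
Start: joints at [1.16, 0.342, 1.524, -0, 1.275, -0.146], TCP at [0.137, 0.507, 0.227] pointing down, gripper open.
Joint ranges: [-2.53, 2.53], [-0.77, 2.02], [0.04, 2.7], [-1, 4.14], [0.28, 2.66], [-3.11, 3.11]. Speed limits (rad/s): [2.57, 2.57, 3.14, 3.14, 3.14, 3.14].

INTERFACE

Orientations are given as a rotation vector (axis times angle).
In Python, from rig import bot gives the robot as it stands.
- The arm moves only by the tool step_arm, never from a script. Its argument "plan" is a list of rows, each an object of numbers: "jaw": the finger opening in mm, from 0 to 91.8; "tx", "ty", "tz": the shift along the tool's x, y, z normalised to -1 to 1, where 1 is 0.04 m; "yaw": the turn about the tool's y normalised to -1 to 1, where 1 is 1.5 rad. In form: [{"jaw": .., "tx": .., "ty": .., "tz": .., "yaw": ..}, ...]. A call has 1 to 5 rows; each row shifts and turns the commanded pose from where the row before left it, along the tool's axes as they then stand; what a row does not reach is not made up. A row lasts 1/10 s, in which the tool goes at most 50 mm and 8.59 degrees, less where a joint would pass 70% of its speed; a pose out of reach is approached as far as the arm can. A call with a number of a shift or a turn outside -1 to 1 is refused whole. A call with a gripper value outside its range is refused whole. The fingers move at their own pace and stop on an object; "squeeze" is the grip in N (left out, the last holds). Time passes only in rows, so rows that do not move let the fingers close. It gives the time, the measured TCP pose, the force and the opening at its end, in the units of the state.
- bot.get_state(): the state, without advancing time (a new reading comes with each control period).
- bot.get_image(name): name is "scene" or "side" or "wrist"; returns (picture, depth): 384x512x3 uint8, red, green, blue; 384x512 float32, m along the optical axis (not along the pixel's ray), 0 where there is no reading.
- bot.get_calibration(name): a dict with "intrinsics" (3x3 intrinsics, pixels), "D" ([k1, k2, p1, p2, k3] as OpenCV has them; the pictures are not rectified), "origin" and "rotation" of the camera in the world. Camera axes: x right, y down, z forward; pixel columns grow to the right and rows downward; lengths in m; the calibration is good to about 2 mm. A picture is of the moment at which its call begins: read the wrist's pose just before it. get_calibration takes no time and is no camera call; for the wrist camera it gives the pose at the moment of the call.
- bot.sign_off(): hands the job in, once; it reports no verdict.
Trained networks look in the newest picture that a camera, given by its name, has taken for a name from the list of things; names that differ only in an ending like _2 or _b are one class to them, and where a whole thing is asked for, a point or a joint stands for the part that bears it (a point fixed in the world has none). Each returns a list of dicts, best first, with "confidence" (0 to 1); they miss things now and then, are a little off and sometimes report something else, mostly with a low value. They report only what shows in the picture. A call takes as long as a camera call.
- bot.search_frame(thing, camera): "centre" ([column, row] in pixels, amid what is visible of it).
- bot.tip_of(thing, camera): "centre" ([column, row] in pixels: a listed point, or the origin of a listed thing).
The state is a dict: "time": time; "q": joint angles; "joint_vel": joint speeds; "tau": joint torques, N m; "tcp_pos": TCP position; "eef_rot": TCP orientation; "wrist_force": force on the tool from outside, world axes, zero at the start; "torque": the same for the moment, N m; "width": finger opening in m.
Only numpy, scipy, OpenCV 4.12 (cv2) and the standard library are available. Lean on these libraries where they do the work, as an engineer would, in place of code of your own. Each camera call takes 0.05 s, during which the arm holds its last target.

## Working session

There is one attempt and no reset: what is moved stays moved. The work goes in short steps, Python scripts to look and compute and a tool call to move; the robot and the scene stay as the last step left them, time stands still between calls to the robot, and variables do not carry over. Pictures are saved under pics/ and viewed, and the job is handed in when it is done.

Besides the shell and the picture viewer there is one more tool, called after "Emit:" as name(argument=value, ...), one argument or row to a line, values as JSON. step_arm: Moves the arm, as the interface text tells. Its arguments: {"type":"object","properties":{"plan":{"type":"array"},"squeeze":{"type":"number"}},"required":["plan"]}

```bash
ls; mkdir -p pics; cat > h.py <<'E'
from rig import bot
import numpy as np, cv2
def px2w(cam,u,v,z=None,d=None):
    c=bot.get_calibration(cam);K=np.array(c["intrinsics"]);D=np.array(c["D"]);R=np.array(c["rotation"]);o=np.array(c["origin"])
    n=cv2.undistortPoints(np.array([[[u,v]]],float),K,D)[0,0]
    r=R@np.array([n[0],n[1],1.0])
    s=d if d is not None else (z-o[2])/r[2]
    return o+s*r
def w2px(cam,p):
    c=bot.get_calibration(cam);K=np.array(c["intrinsics"]);D=np.array(c["D"]);R=np.array(c["rotation"]);o=np.array(c["origin"])
    pc=R.T@(np.atleast_2d(p)-o).T
    return cv2.projectPoints(pc.T.copy(),np.zeros(3),np.zeros(3),K,D)[0][:,0]
E
python3 - <<'E'
from h import *
np.set_printoptions(precision=4,suppress=True)
s=bot.get_state();print(s)
for c in ["scene","side"]:
    im,d=bot.get_image(c);cv2.imwrite(f"pics/{c}0.png",im[:,:,::-1]);np.save(f"d_{c}.npy",d)
    cal=bot.get_calibration(c);print(c,cal["origin"],np.array(cal["rotation"])[:,2])
    for t,z in [("button_top",.096),("lever_grip",.115),("lever_hinge",.062),("slide_bar",.062),("slide_pointer",.022),("red_band",0.0),("tester",0.)]:
        for r in bot.tip_of(t,c)[:2]:
            u,v=r["centre"];print(t,np.round([u,v],1),round(r["confidence"],2),px2w(c,u,v,z=z))
    print(bot.get_state()["time"])
E
```

```text
pics
{'time': 0.0, 'q': array([ 1.16  ,  0.3428,  1.525 , -0.    ,  1.2754, -0.146 ]), 'joint_vel': array([ 0.0005,  0.0013, -0.0012,  0.0001,  0.0003,  0.0003]), 'tau': array([  0.0011, -43.1254, -24.422 ,   0.0717,   0.0561,  -0.0001]), 'tcp_pos': array([0.1372, 0.5063, 0.226 ]), 'eef_rot': array([-1.3237, -1.0109,  1.0132]), 'wrist_force': array([-0.6917, -0.3869, -0.0405]), 'torque': array([-0.0016,  0.02  ,  0.0376]), 'width': 0.09155251018270298}Traceback (most recent call last):
  File "<stdin>", line 6, in <module>
IndexError: too many indices for array: array is 1-dimensional, but 2 were indexed
```

```bash
sed -i 's/R=np.array(c\["rotation"\])/R=cv2.Rodrigues(np.array(c["rotation"],float))[0]/' h.py
python3 - <<'E'
from h import *
np.set_printoptions(precision=4,suppress=True)
s=bot.get_state();print(s["time"],cv2.Rodrigues(s["eef_rot"])[0])
for c in ["scene","side"]:
    im,d=bot.get_image(c);cv2.imwrite(f"pics/{c}0.png",im[:,:,::-1]);np.save(f"d_{c}.npy",d)
    cal=bot.get_calibration(c);print(c,cal["origin"],cal["rotation"])
    for t,z in [("button_top",.096),("lever_grip",.115),("lever_hinge",.062),("slide_bar",.062),("slide_pointer",.022),("red_band",0.0),("tester",0.)]:
        for r in bot.tip_of(t,c)[:2]:
            u,v=r["centre"];print(t,np.round([u,v],1),round(r["confidence"],2),px2w(c,u,v,z=z), px2w(c,u,v,d=d[int(v),int(u)]))
    print(bot.get_state()["time"])
E
```

```text
0.05 [[ 0.2617 -0.0006 -0.9651]
 [ 0.9651 -0.0014  0.2617]
 [-0.0015 -1.      0.0002]]
scene [-0.0216 -0.4777  0.6644] [-2.0783  1.0587 -0.4749]
button_top [257.2 153.4] 0.51 [ 0.6299 -0.0137  0.096 ] [ 0.6311 -0.0129  0.095 ]
lever_grip [244.2 156.2] 0.51 [ 0.5801 -0.0103  0.115 ] [ 0.5772 -0.0126  0.1177]
lever_grip [312.8 306.1] 0.19 [ 0.313  -0.3523  0.115 ] [ 0.0304 -0.4582  0.579 ]
lever_hinge [258.9 159.5] 0.77 [ 0.6489 -0.0058  0.062 ] [ 0.6258 -0.022   0.0827]
slide_bar [263.1 195.5] 0.96 [ 0.538  -0.0967  0.062 ] [ 0.5318 -0.1009  0.0688]
slide_bar [258.6 162.7] 0.66 [ 0.637  -0.0133  0.062 ] [ 0.6132 -0.0301  0.0837]
slide_pointer [277.8 214.1] 0.85 [ 0.541 -0.138  0.022] [ 0.5349 -0.1417  0.0289]
red_band [270.5 231.5] 0.52 [ 0.5013 -0.1446  0.    ] [ 0.4843 -0.1554  0.0215]
tester [268.6 212.1] 0.58 [ 0.5528 -0.104   0.    ] [ 0.5238 -0.1228  0.0335]
0.45
side [-0.3024 -0.3088  0.6417] [-1.7703  1.4195 -0.7508]
button_top [223.8 145.8] 0.38 [ 0.6458 -0.0055  0.096 ] [0.6672 0.0014 0.0837]
lever_grip [219.7 150. ] 0.38 [ 0.5917 -0.0125  0.115 ] [ 0.5813 -0.0159  0.1211]
lever_hinge [225.  159.1] 0.63 [ 0.6411 -0.0083  0.062 ] [ 0.6133 -0.0171  0.079 ]
lever_hinge [257.2 202.5] 0.48 [ 0.4819 -0.1252  0.062 ] [ 0.5253 -0.1151  0.0299]
slide_bar [248.9 188. ] 0.85 [ 0.5313 -0.0951  0.062 ] [ 0.5322 -0.0949  0.0614]
slide_pointer [271.5 200.8] 0.59 [ 0.5494 -0.1428  0.022 ] [ 0.5523 -0.1422  0.0199]
red_band [270.  224.5] 0.51 [ 0.4913 -0.1515  0.    ] [ 0.4624 -0.1572  0.0233]
tester [255.4 201.4] 0.58 [ 0.5691 -0.1005  0.    ] [ 0.5263 -0.1107  0.0315]
tester [249.5 184.4] 0.34 [ 0.6363 -0.0699  0.    ] [ 0.5363 -0.0953  0.0683]
0.85
```

View pics/scene0.png

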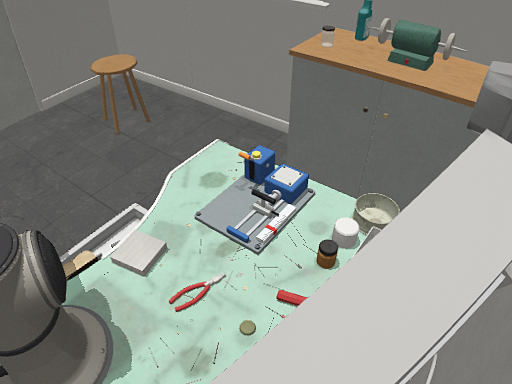

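View pics/side0.png

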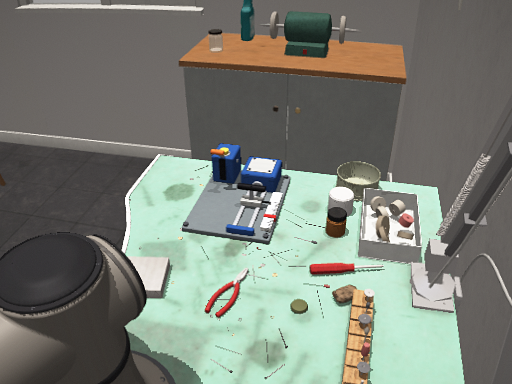

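```bash
python3 - <<'E'
import cv2
a=cv2.imread("pics/scene0.png")[140:255,185:325];b=cv2.imread("pics/side0.png")[135:250,170:310]
cv2.imwrite("pics/z1.png",cv2.resize(a,None,fx=5,fy=5,interpolation=cv2.INTER_CUBIC));cv2.imwrite("pics/z2.png",cv2.resize(b,None,fx=5,fy=5,interpolation=cv2.INTER_CUBIC))
E
```

```text
(no output)
```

View pics/z1.png

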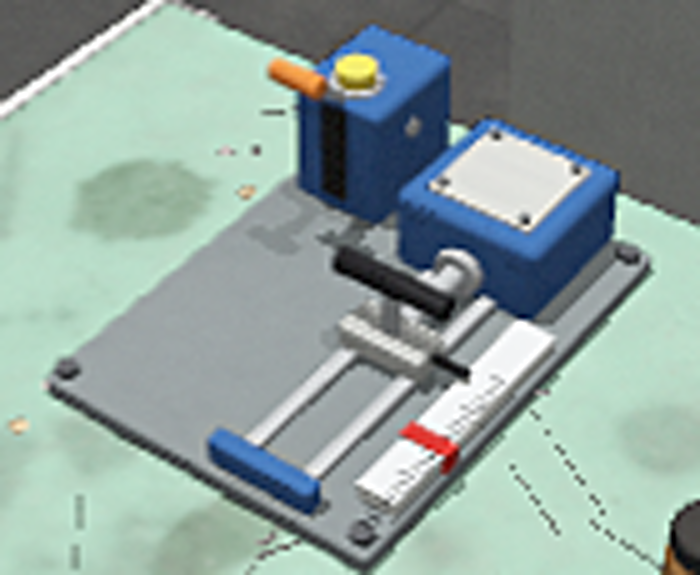

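View pics/z2.png

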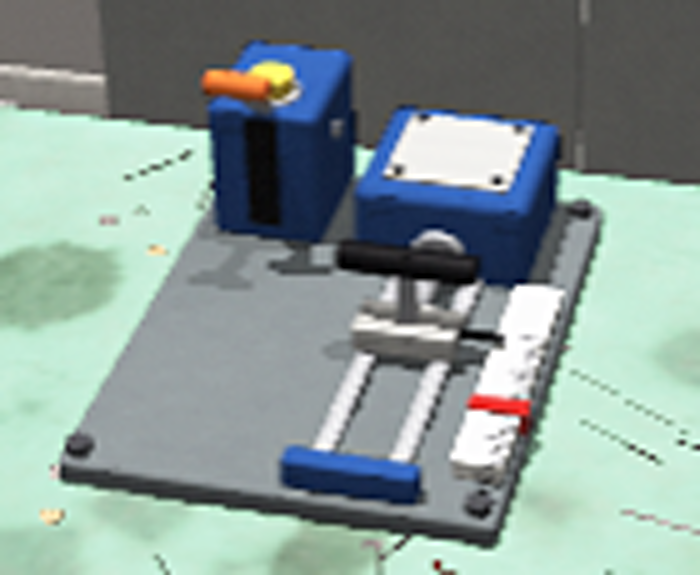

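```bash
cat > fit.py <<'E'
from h import *
from scipy.optimize import least_squares
np.set_printoptions(precision=4,suppress=True)
obs=[("scene",(-140,130,12),(195,216.6)),("scene",(-140,-65,12),(258.2,252.6)),("scene",(115,-65,12),(315,191.6)),
("side",(-140,130,12),(182.4,228.4)),("side",(-140,-65,12),(269.4,242)),("side",(115,-65,12),(290,177)),
("scene",(-30,0,62),(263.6,196.6)),("side",(-30,0,62),(251.6,187)),("scene",(45,118,85),(245,157.6)),("side",(45,118,85),(212.2,156))]
cams={c:bot.get_calibration(c) for c in("scene","side")}
def T(p,q):
    a=p[2];R=np.array([[np.cos(a),-np.sin(a),0],[np.sin(a),np.cos(a),0],[0,0,1]]);return R@(np.array(q)/1000)+np.array([p[0],p[1],0])
def res(p):return np.concatenate([w2px(c,T(p,q))[0]-np.array(u) for c,q,u in obs])
r=least_squares(res,[.56,-.1,0.1],loss="soft_l1");print(r.x,np.degrees(r.x[2]));print(r.fun.reshape(-1,2))
np.save("pose.npy",r.x)
def tri(us,z=None):
    return least_squares(lambda X:np.concatenate([w2px(c,X if z is None else [*X[:2],z])[0]-np.array(u) for c,u in us]),[.55,-.1,.05]).x
def inv(p,X):
    a=p[2];R=np.array([[np.cos(a),-np.sin(a),0],[np.sin(a),np.cos(a),0],[0,0,1]]);return R.T@(np.array(X)-np.array([p[0],p[1],0]))*1000
for n,us,z in [("button",[("scene",(256.2,153.2)),("side",(224.4,149.8))],.096),("band",[("scene",(270.6,228.2)),("side",(270,216.4))],.022),
 ("bar",[("scene",(263.6,196.6)),("side",(251.6,187))],.062),("lever",[("scene",(244.4,155.6)),("side",(217.2,151.6))],.115)]:
    X=tri(us);X2=tri(us,z);X2[2]=z;print(n,X,inv(r.x,X),"| z fixed",X2,inv(r.x,X2))
E
python3 fit.py
```

```text
[ 0.5633 -0.1021 -0.0102] -0.5835512164902259
[[-1.7183 -0.636 ]
 [ 0.2582  0.6509]
 [ 1.3391 -0.0395]
 [-1.3469 -0.8362]
 [ 0.6725 -0.8836]
 [ 1.7095 -0.8911]
 [ 0.1359  0.8323]
 [ 0.4558  0.8657]
 [-1.6927 -0.7982]
 [-1.0143  0.2443]]
button [ 0.6289 -0.0116  0.0955] [64.6539 91.1489 95.5478] | z fixed [ 0.6283 -0.0119  0.096 ] [64.0576 90.8543 96.    ]
band [ 0.4918 -0.1508  0.0224] [-71.0645 -49.4817  22.4407] | z fixed [ 0.4922 -0.1507  0.022 ] [-70.6351 -49.3161  22.    ]
bar [ 0.5344 -0.1005  0.0633] [-28.8899   1.2455  63.2943] | z fixed [ 0.5359 -0.0999  0.062 ] [-27.463    1.8657  62.    ]
lever [ 0.5817 -0.0097  0.1158] [ 17.4505  92.5837 115.8229] | z fixed [ 0.5828 -0.0091  0.115 ] [ 18.5029  93.1383 115.    ]
```

Emit:
step_arm(
  plan=[
    {"jaw": 0,"tx": 0,"ty": 0,"tz": 0,"yaw": -0.085},
    {"jaw": 0,"tx": 0,"ty": 0,"tz": 0,"yaw": -0.085},
    {"jaw": 0,"tx": -0.7,"ty": 0,"tz": -0.7,"yaw": 0},
    {"jaw": 0,"tx": -0.7,"ty": 0,"tz": -0.7,"yaw": 0},
    {"jaw": 0,"tx": -0.7,"ty": 0,"tz": -0.7,"yaw": 0},
  ],
  squeeze=8,
)

```text
time: 1.35
tcp_pos: [0.2211, 0.421, 0.2267]
eef_rot: [-1.213, -1.203, 1.203]
wrist_force: [0.3, -0.4, 0.1]
width: 0.0564
```

Emit:
step_arm(
  plan=[
    {"jaw": 0,"tx": -0.8,"ty": 0,"tz": -0.75,"yaw": 0},
    {"jaw": 0,"tx": -0.8,"ty": 0,"tz": -0.75,"yaw": 0},
    {"jaw": 0,"tx": -0.8,"ty": 0,"tz": -0.75,"yaw": 0},
    {"jaw": 0,"tx": -0.8,"ty": 0,"tz": -0.75,"yaw": 0},
    {"jaw": 0,"tx": -0.8,"ty": 0,"tz": -0.75,"yaw": 0},
  ],
)

```text
time: 1.85
tcp_pos: [0.37, 0.259, 0.227]
eef_rot: [-1.214, -1.203, 1.201]
wrist_force: [1.2, -0.1, -0.6]
width: 0.0161
```

Emit:
step_arm(
  plan=[
    {"jaw": 0,"tx": -0.8,"ty": 0,"tz": -0.75,"yaw": 0},
    {"jaw": 0,"tx": -0.8,"ty": 0,"tz": -0.75,"yaw": 0},
    {"jaw": 0,"tx": -0.8,"ty": 0,"tz": -0.75,"yaw": 0},
    {"jaw": 0,"tx": -0.8,"ty": 0,"tz": -0.75,"yaw": 0},
    {"jaw": 0,"tx": -0.8,"ty": 0,"tz": -0.75,"yaw": 0},
  ],
)

```text
time: 2.35
tcp_pos: [0.5185, 0.0974, 0.2269]
eef_rot: [-1.214, -1.202, 1.201]
wrist_force: [1.8, 0.7, 0.4]
width: 0.0004
```

Emit:
step_arm(
  plan=[
    {"jaw": 0,"tx": -0.7,"ty": 0,"tz": -0.7,"yaw": 0},
    {"jaw": 0,"tx": -0.7,"ty": 0,"tz": -0.7,"yaw": 0},
    {"jaw": 0,"tx": -0.7,"ty": 0,"tz": -0.7,"yaw": 0},
    {"jaw": 0,"tx": -0.5,"ty": 0,"tz": -0.5,"yaw": 0},
    {"jaw": 0,"tx": 0,"ty": 0,"tz": 0,"yaw": 0},
  ],
)

```text
time: 2.85
tcp_pos: [0.6222, -0.0091, 0.2257]
eef_rot: [-1.216, -1.199, 1.2]
wrist_force: [-1.0, 0.1, 0.3]
width: 0.0009
```

```bash
python3 - <<'E'
from h import *
np.set_printoptions(precision=4,suppress=True)
s=bot.get_state();print(s["time"],s["tcp_pos"],cv2.Rodrigues(s["eef_rot"])[0],s["q"])
p=np.load("pose.npy")
im,d=bot.get_image("wrist");cv2.imwrite("pics/w1.png",im[:,:,::-1])
for t,z in [("button_top",.096),("lever_grip",.115),("slide_bar",.062),("slide_pointer",.022),("red_band",0.022)]:
    for r in bot.tip_of(t,"wrist")[:2]:
        u,v=r["centre"];print(t,np.round([u,v],1),round(r["confidence"],2),px2w("wrist",u,v,z=z),px2w("wrist",u,v,d=d[int(v),int(u)]))
E
```

```text
2.85 [ 0.6222 -0.0091  0.2257] [[ 0.0131  0.0003 -0.9999]
 [ 0.9999 -0.0007  0.0131]
 [-0.0007 -1.     -0.0003]] [-0.1374  0.5243  1.2363 -0.0007  1.3806 -1.6949]
button_top [261.  197.6] 0.95 [ 0.6311 -0.005   0.096 ] [ 0.6308 -0.005   0.097 ]
lever_grip [256.2 150.2] 0.9 [ 0.5838 -0.0081  0.115 ] [ 0.583  -0.008   0.1213]
slide_bar [167.1  93.2] 0.67 [ 0.5346 -0.094   0.062 ] [ 0.5349 -0.0924  0.0678]
red_band [132.7  62.6] 0.61 [ 0.5016 -0.1392  0.022 ] [ 0.5016 -0.1391  0.0222]
```

View pics/w1.png

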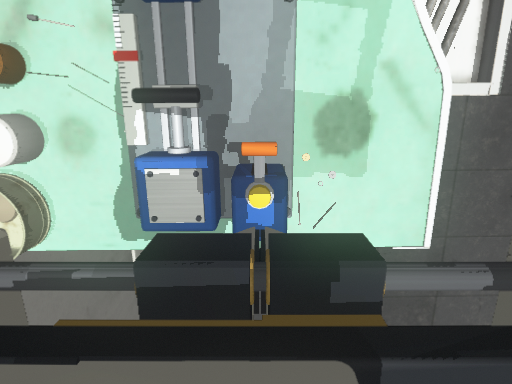

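```bash
python3 - <<'E'
from h import *
np.set_printoptions(precision=4,suppress=True)
s=bot.get_state();t=s["tcp_pos"]
for dz in (0,.02,.04): print(w2px("wrist",t+[0,0,dz]))
print(bot.get_calibration("wrist")["origin"], bot.get_calibration("wrist")["rotation"])
print(px2w("wrist",126,56,z=.022),px2w("wrist",166,96,z=.062),px2w("wrist",136,96,z=.062),px2w("wrist",198,96,z=.062))
for c in("scene","side"):
  im,d=bot.get_image(c);cv2.imwrite(f"pics/{c}1.png",im[:,:,::-1]);print(w2px(c,t))
im,d=bot.get_image("wrist");cv2.imwrite("pics/w1z.png",cv2.resize(im[40:340,110:310,::-1],None,fx=2,fy=2,interpolation=cv2.INTER_CUBIC))
E
```

```text
[[259.6092 244.0602]]
[[259.6095 261.4866]]
[[259.6099 283.9958]]
[ 0.549  -0.0044  0.3841] [2.0848 2.0665 0.2819]
[ 0.495  -0.1456  0.022 ] [ 0.5374 -0.0953  0.062 ] [ 0.5371 -0.1245  0.062 ] [ 0.5377 -0.0642  0.062 ]
[[251.7482 108.2048]]
[[217.7115  99.3491]]
```

View pics/w1z.png

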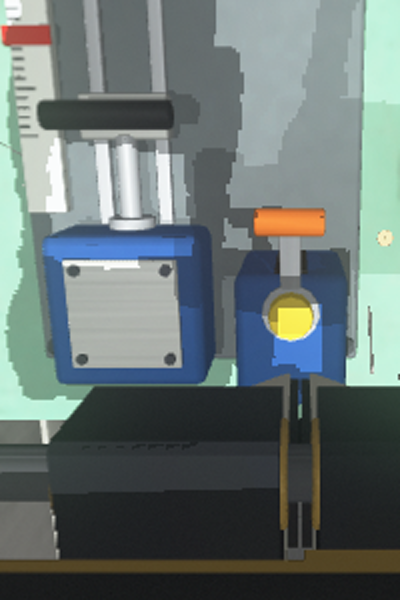

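View pics/scene1.png

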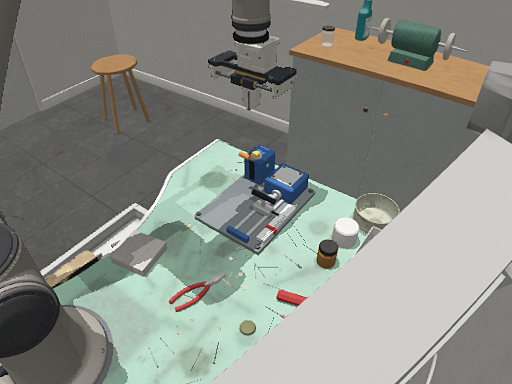

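View pics/side1.png

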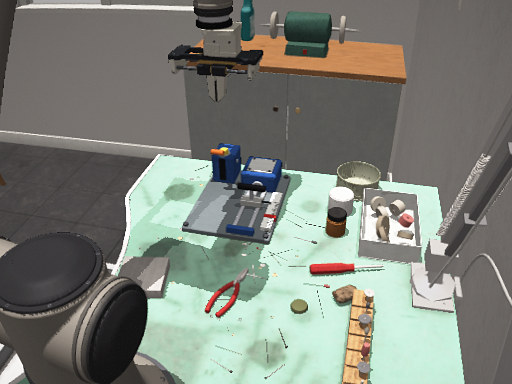

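```bash
python3 - <<'E'
from h import *
np.set_printoptions(precision=4,suppress=True)
def seg(f,lo,hi,box):
    im=cv2.imread(f);h=cv2.cvtColor(im,cv2.COLOR_BGR2HSV);m=cv2.inRange(h,lo,hi)
    k=np.zeros_like(m);k[box[1]:box[3],box[0]:box[2]]=1;m*=k
    y,x=np.nonzero(m);return (x.mean(),y.mean(),x.min(),x.max(),y.min(),y.max(),len(x)) if len(x) else None
for n,f,b in [("wrist","w1.png",(220,120,300,230)),("scene","scene1.png",(230,140,300,180)),("side","side1.png",(200,130,260,180))]:
    for nm,lo,hi,z in [("yellow",(22,120,120),(35,255,255),.096),("orange",(5,120,120),(19,255,255),.115)]:
        s=seg("pics/"+f,lo,hi,b);print(n,nm,np.round(s,1),px2w(n,s[0],s[1],z=z))
for n,f,b in [("wrist","w1.png",(110,40,150,70)),("scene","scene1.png",(250,210,290,245)),("side","side1.png",(255,200,290,235))]:
    s=seg("pics/"+f,(0,150,100),(4,255,255),b);print(n,"red",np.round(s,1),px2w(n,s[0],s[1],z=.021))
a=[cv2.resize(cv2.imread("pics/scene1.png")[60:190,200:310],None,fx=4,fy=4),cv2.resize(cv2.imread("pics/side1.png")[40:170,170:260],None,fx=4,fy=4)]
cv2.imwrite("pics/z3.png",np.hstack(a))
E
```

```text
wrist yellow [259.2 196.7 248.  270.  186.  207.  373. ] [ 0.6307 -0.0058  0.096 ]
wrist orange [258.6 148.5 241.  276.  142.  155.  498. ] [ 0.5829 -0.0059  0.115 ]
scene yellow [255.9 154.1 253.  259.  151.  157.   45. ] [ 0.6254 -0.0129  0.096 ]
scene orange [244.2 155.2 239.  249.  152.  159.   49. ] [ 0.5833 -0.0079  0.115 ]
side yellow [224.7 150.3 220.  227.  148.  154.   31. ] [ 0.6253 -0.0138  0.096 ]
side orange [216.8 151.3 210.  224.  149.  154.   62. ] [ 0.5843 -0.0078  0.115 ]
wrist red [126.8  55.2 114.  137.   51.   59.  164. ] [ 0.4944 -0.1453  0.021 ]
scene red [271.1 228.2 265.  276.  225.  233.   38. ] [ 0.4942 -0.1504  0.021 ]
side red [270.  215.9 264.  275.  214.  220.   39. ] [ 0.4948 -0.1505  0.021 ]
```

View pics/z3.png

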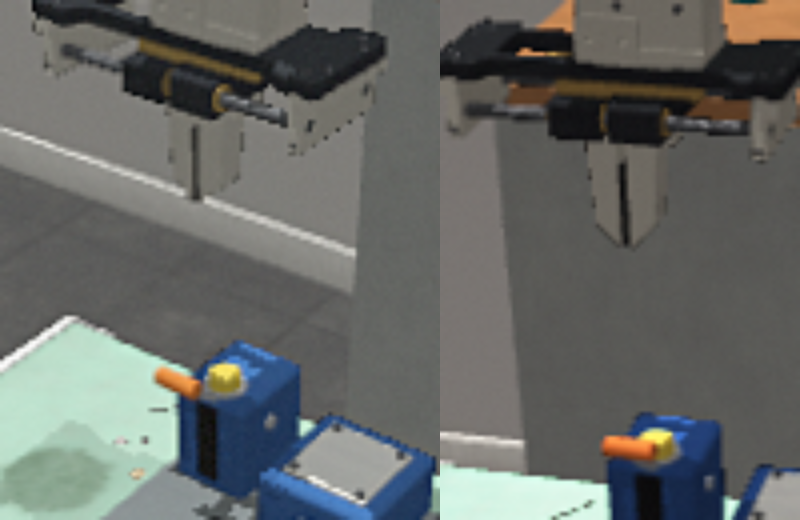

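Emit:
step_arm(
  plan=[
    {"jaw": 0,"tx": 0,"ty": 0.7,"tz": -0.16,"yaw": 0},
    {"jaw": 0,"tx": 0,"ty": 0.7,"tz": 0,"yaw": 0},
    {"jaw": 0,"tx": 0,"ty": 0.7,"tz": 0,"yaw": 0},
    {"jaw": 0,"tx": 0,"ty": 0.7,"tz": 0,"yaw": 0},
    {"jaw": 0,"tx": 0,"ty": 0,"tz": 0,"yaw": 0},
  ],
)

```text
time: 3.8
tcp_pos: [0.6242, -0.0054, 0.1109]
eef_rot: [-1.207, -1.197, 1.205]
wrist_force: [-0.4, 0.3, 0.6]
width: 0.0002
```

```bash
python3 - <<'E'
from h import *
np.set_printoptions(precision=4,suppress=True)
s=bot.get_state();t=s["tcp_pos"];print(t,s["wrist_force"])
L=[]
for c,b in(("scene",(210,100,310,200)),("side",(180,90,280,190)),("wrist",(200,100,320,220))):
  im,d=bot.get_image(c);cv2.imwrite(f"pics/{c}2.png",im[:,:,::-1]);print(c,w2px(c,t),w2px(c,[.629,-.009,.096]),w2px(c,[.5833,-.009,.115]))
  L.append(cv2.resize(im[b[1]:b[1]+100,b[0]:b[0]+100,::-1],(266,266),interpolation=cv2.INTER_CUBIC) if c!="wrist" else cv2.resize(im[100:220,200:320,::-1],(266,266)))
cv2.imwrite("pics/z4.png",np.hstack(L))
E
```

```text
[ 0.6242 -0.0054  0.1109] [-0.3771  0.3347  0.5771]
scene [[253.2047 148.5258]] [[255.4757 152.9398]] [[244.5525 155.3909]]
side [[220.9128 144.5691]] [[223.2373 149.292 ]] [[217.1791 151.6159]]
wrist [[260.6095 234.2123]] [[254.6832 232.1232]] [[252.8378 162.0234]]
```

View pics/z4.png

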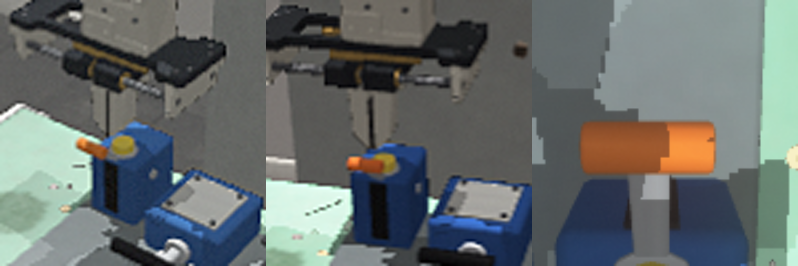

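View pics/wrist2.png

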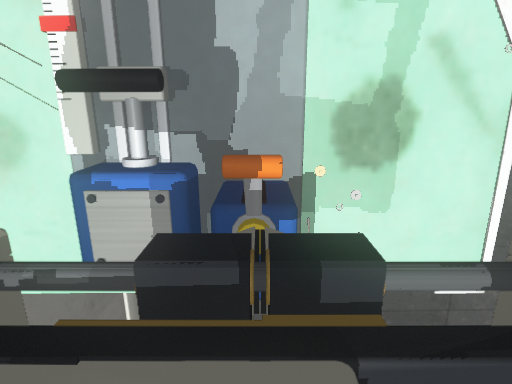

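Emit:
step_arm(
  plan=[
    {"jaw": 0,"tx": -0.09,"ty": 0,"tz": -0.1,"yaw": 0},
    {"jaw": 0,"tx": 0,"ty": 0,"tz": 0,"yaw": 0},
  ],
)

```text
time: 4.15
tcp_pos: [0.6321, -0.0103, 0.1164]
eef_rot: [-1.217, -1.204, 1.201]
wrist_force: [0.5, -0.4, 0.6]
width: 0.0005
```

```bash
python3 - <<'E'
from h import *
np.set_printoptions(precision=4,suppress=True)
s=bot.get_state();print(s["tcp_pos"],s["q"],cv2.Rodrigues(s["eef_rot"])[0])
im,d=bot.get_image("wrist");s=bot.get_state();print(s["tcp_pos"])
cv2.imwrite("pics/w3.png",im[:,:,::-1])
E
```

```text
[ 0.6321 -0.0103  0.1164] [-0.1374  0.6311  1.3591 -0.0001  1.1479 -1.6981] [[ 0.01    0.0034 -0.9999]
 [ 0.9999 -0.0006  0.01  ]
 [-0.0005 -1.     -0.0034]]
[ 0.6316 -0.0101  0.116 ]
```

View pics/w3.png

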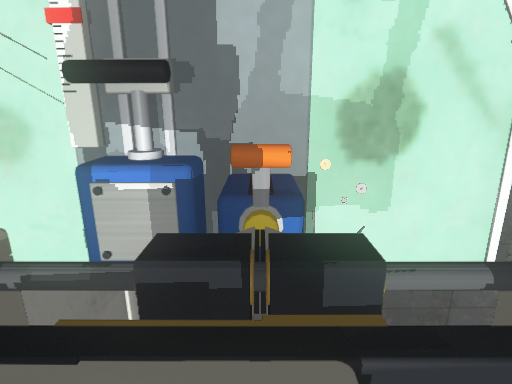

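Emit:
step_arm(
  plan=[
    {"jaw": 0,"tx": 0,"ty": 0.25,"tz": 0,"yaw": 0},
    {"jaw": 0,"tx": 0,"ty": 0.15,"tz": 0,"yaw": 0},
    {"jaw": 0,"tx": 0,"ty": 0.15,"tz": 0,"yaw": 0},
    {"jaw": 0,"tx": 0,"ty": 0,"tz": 0,"yaw": 0},
  ],
)

```text
time: 4.6
tcp_pos: [0.6303, -0.0096, 0.0918]
eef_rot: [-1.213, -1.201, 1.202]
wrist_force: [-2.9, -0.3, 1.8]
width: 0.0005
```

Emit:
step_arm(
  plan=[
    {"jaw": 0,"tx": 0,"ty": 0.08,"tz": 0,"yaw": 0},
    {"jaw": 0,"tx": 0,"ty": 0.08,"tz": 0,"yaw": 0},
    {"jaw": 0,"tx": 0,"ty": 0,"tz": 0,"yaw": 0},
  ],
)

```text
time: 4.9
tcp_pos: [0.6308, -0.0097, 0.0889]
eef_rot: [-1.215, -1.203, 1.202]
wrist_force: [-7.6, -0.0, 17.8]
width: 0.0004
```

```bash
python3 - <<'E'
from h import *
s=bot.get_state();print(s["tcp_pos"],s["wrist_force"])
L=[]
for c,b in(("scene",(210,100)),("side",(180,100))):
  im,d=bot.get_image(c);L.append(cv2.resize(im[b[1]:b[1]+100,b[0]:b[0]+100,::-1],(390,390),interpolation=cv2.INTER_CUBIC))
cv2.imwrite("pics/z5.png",np.hstack(L))
E
```

```text
[ 0.63075618 -0.00967809  0.08894606] [-7.55560476e+00 -9.86005595e-03  1.78415548e+01]
```

View pics/z5.png

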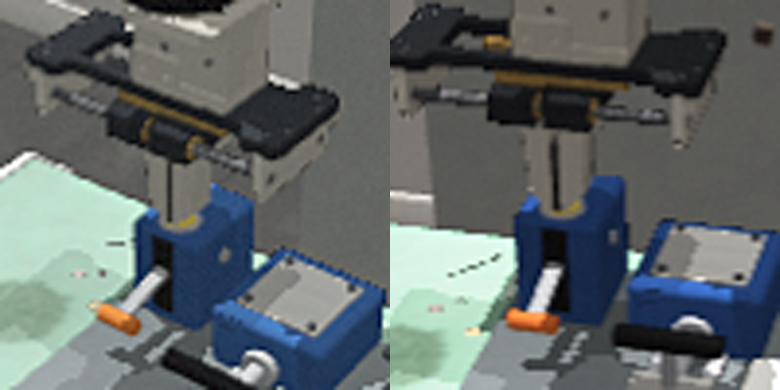

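Emit:
step_arm(
  plan=[
    {"jaw": 0,"tx": 0,"ty": -0.8,"tz": 0,"yaw": 0},
    {"jaw": 0,"tx": 0,"ty": -0.8,"tz": 0,"yaw": 0},
    {"jaw": 60,"tx": 0,"ty": -0.5,"tz": 0.5,"yaw": 0},
    {"jaw": 60,"tx": 0,"ty": 0,"tz": 0.8,"yaw": 0},
    {"jaw": 60,"tx": 0,"ty": 0,"tz": 0.4,"yaw": 0},
  ],
)

```text
time: 5.5
tcp_pos: [0.5611, -0.0089, 0.1707]
eef_rot: [-1.214, -1.202, 1.202]
wrist_force: [-0.6, 0.4, -0.5]
width: 0.0202
```

Emit:
step_arm(
  plan=[
    {"jaw": 60,"tx": 0,"ty": 0.3,"tz": 0,"yaw": 0},
    {"jaw": 60,"tx": 0,"ty": 0,"tz": 0,"yaw": 0},
  ],
)

```text
time: 5.7
tcp_pos: [0.5624, -0.009, 0.1566]
eef_rot: [-1.212, -1.201, 1.202]
wrist_force: [-0.2, -0.0, 0.1]
width: 0.0359
```

```bash
python3 - <<'E'
from h import *
np.set_printoptions(precision=4,suppress=True)
s=bot.get_state();t=s["tcp_pos"];print(t,s["wrist_force"])
im,d=bot.get_image("wrist");cv2.imwrite("pics/w4.png",im[:,:,::-1])
h=cv2.cvtColor(im,cv2.COLOR_RGB2HSV);m=cv2.inRange(h,(5,120,100),(19,255,255));n,l,st,ce=cv2.connectedComponentsWithStats(m)
for i in range(1,n):
  if st[i,4]>100: print(st[i],ce[i],px2w("wrist",*ce[i],z=.045))
print(w2px("wrist",t),w2px("wrist",t-[0,0,.08]), bot.tip_of("lever_grip","wrist")[:2])
E
```

```text
[ 0.5624 -0.009   0.1566] [-0.2268 -0.0442  0.0851]
[243 189  34  13 439] [259.4624 195.0137] [ 0.5664 -0.0092  0.045 ]
[[259.7696 242.7027]] [[259.7061 200.7454]] [{'centre': [257.7, 196.0], 'confidence': 0.85}]
```

View pics/w4.png

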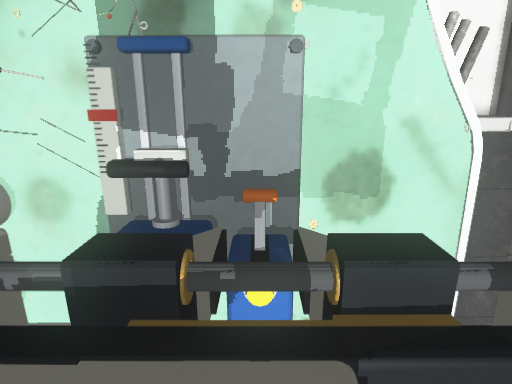

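Emit:
step_arm(
  plan=[
    {"jaw": 60,"tx": 0,"ty": 0.5,"tz": -0.07,"yaw": 0},
    {"jaw": 60,"tx": 0,"ty": 0.5,"tz": 0,"yaw": 0},
    {"jaw": 60,"tx": 0,"ty": 0.7,"tz": 0,"yaw": 0},
    {"jaw": 60,"tx": 0,"ty": 0.6,"tz": 0,"yaw": 0},
    {"jaw": 60,"tx": 0,"ty": 0,"tz": 0,"yaw": 0},
  ],
)

```text
time: 6.3
tcp_pos: [0.5641, -0.0088, 0.0629]
eef_rot: [-1.208, -1.198, 1.204]
wrist_force: [0.7, -0.5, -0.8]
width: 0.0602
```

Emit:
step_arm(
  plan=[
    {"jaw": 60,"tx": 0,"ty": 0.5,"tz": 0,"yaw": 0},
    {"jaw": 60,"tx": 0,"ty": 0.35,"tz": 0,"yaw": 0},
    {"jaw": 60,"tx": 0,"ty": 0,"tz": 0,"yaw": 0},
  ],
)

```text
time: 6.6
tcp_pos: [0.5655, -0.0091, 0.0316]
eef_rot: [-1.212, -1.201, 1.203]
wrist_force: [-0.4, 0.1, 0.2]
width: 0.06
```

```bash
python3 - <<'E'
from h import *
s=bot.get_state();print(s["tcp_pos"],s["wrist_force"],s["width"])
L=[]
for c,b in(("scene",(210,120)),("side",(180,120))):
  im,d=bot.get_image(c);L.append(cv2.resize(im[b[1]:b[1]+100,b[0]:b[0]+100,::-1],(390,390),interpolation=cv2.INTER_CUBIC))
cv2.imwrite("pics/z6.png",np.hstack(L))
E
```

```text
[ 0.56549134 -0.00905139  0.03156288] [-0.42086325  0.12494835  0.24461134] 0.06003914980074388
```

View pics/z6.png

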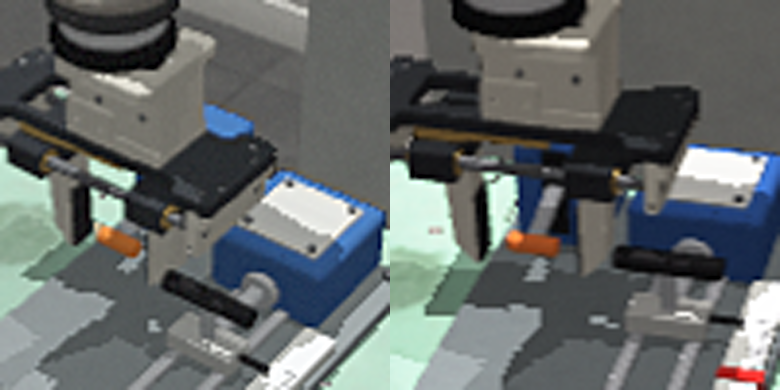

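Bar is between the fingers. Close lightly.

Emit:
step_arm(
  plan=[
    {"jaw": 26,"tx": 0,"ty": 0,"tz": 0,"yaw": 0},
    {"jaw": 26,"tx": 0,"ty": 0,"tz": 0,"yaw": 0},
    {"jaw": 26,"tx": 0,"ty": 0,"tz": 0,"yaw": 0},
    {"jaw": 26,"tx": 0,"ty": 0,"tz": 0,"yaw": 0},
  ],
  squeeze=6,
)

```text
time: 7.1
tcp_pos: [0.5658, -0.0091, 0.0327]
eef_rot: [-1.214, -1.203, 1.202]
wrist_force: [-0.4, 0.8, 0.7]
width: 0.032
```

Emit:
step_arm(
  plan=[
    {"jaw": 26,"tx": 0,"ty": -0.415,"tz": 0.044,"yaw": 0},
    {"jaw": 26,"tx": 0,"ty": -0.415,"tz": -0.044,"yaw": 0},
    {"jaw": 26,"tx": 0,"ty": -0.4,"tz": -0.13,"yaw": 0},
    {"jaw": 26,"tx": 0,"ty": -0.305,"tz": -0.17,"yaw": 0},
    {"jaw": 26,"tx": 0,"ty": -0.165,"tz": -0.125,"yaw": 0},
  ],
)

```text
time: 7.6
tcp_pos: [0.5824, -0.0092, 0.1015]
eef_rot: [-1.213, -1.202, 1.202]
wrist_force: [-4.0, -0.9, 2.2]
width: 0.0296
```

Emit:
step_arm(
  plan=[
    {"jaw": 26,"tx": 0,"ty": 0,"tz": 0,"yaw": 0},
    {"jaw": 26,"tx": 0,"ty": 0,"tz": 0,"yaw": 0},
  ],
)

```text
time: 7.8
tcp_pos: [0.5821, -0.0092, 0.1002]
eef_rot: [-1.213, -1.201, 1.202]
wrist_force: [-4.9, -0.2, 3.2]
width: 0.0298
```

```bash
python3 - <<'E'
from h import *
s=bot.get_state();print(s["tcp_pos"],s["wrist_force"],s["width"])
L=[]
for c,b in(("scene",(210,100)),("side",(180,100))):
  im,d=bot.get_image(c);L.append(cv2.resize(im[b[1]:b[1]+100,b[0]:b[0]+100,::-1],(390,390),interpolation=cv2.INTER_CUBIC))
cv2.imwrite("pics/z7.png",np.hstack(L))
E
```

```text
[ 0.58205749 -0.0092426   0.10021522] [-4.85085198 -0.17215898  3.20883728] 0.029754066232799324
```

View pics/z7.png

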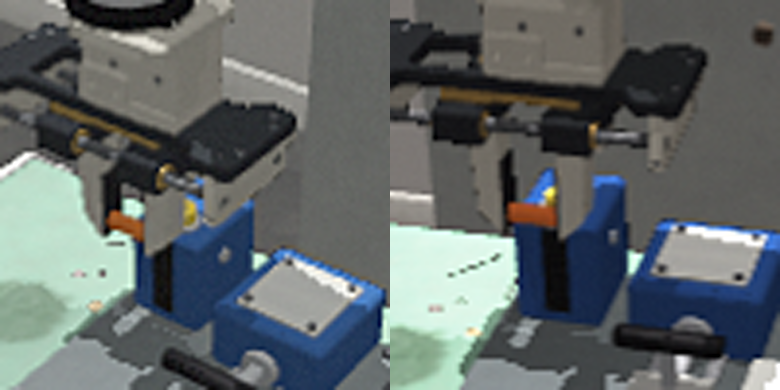

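Emit:
step_arm(
  plan=[
    {"jaw": 60,"tx": 0,"ty": 0,"tz": 0,"yaw": 0},
    {"jaw": 60,"tx": 0,"ty": 0,"tz": 0,"yaw": 0},
    {"jaw": 60,"tx": 0,"ty": 0,"tz": 0,"yaw": 0},
    {"jaw": 60,"tx": 0,"ty": -0.3,"tz": 0,"yaw": 0},
    {"jaw": 60,"tx": 0,"ty": -0.6,"tz": 0,"yaw": 0},
  ],
)

```text
time: 8.4
tcp_pos: [0.5816, -0.0091, 0.1356]
eef_rot: [-1.211, -1.2, 1.203]
wrist_force: [0.7, 0.0, 0.7]
width: 0.0592
```

Emit:
step_arm(
  plan=[
    {"jaw": 60,"tx": 0,"ty": -0.8,"tz": 0,"yaw": 0},
    {"jaw": 60,"tx": 0,"ty": -0.8,"tz": 0.4,"yaw": 0},
    {"jaw": 60,"tx": -0.4,"ty": 0,"tz": 0.3,"yaw": 0},
    {"jaw": 60,"tx": 0,"ty": 0,"tz": 0,"yaw": 0},
  ],
)

```text
time: 8.8
tcp_pos: [0.5541, -0.026, 0.2024]
eef_rot: [-1.217, -1.203, 1.201]
wrist_force: [-0.6, -0.1, 0.1]
width: 0.0604
```

```bash
python3 - <<'E'
from h import *
np.set_printoptions(precision=4,suppress=True)
s=bot.get_state();print(s["tcp_pos"],s["wrist_force"],s["width"],s["q"])
L=[]
for c,b in(("scene",(210,120)),("side",(180,120))):
  im,d=bot.get_image(c);L.append(cv2.resize(im[b[1]:b[1]+100,b[0]:b[0]+100,::-1],(390,390),interpolation=cv2.INTER_CUBIC))
cv2.imwrite("pics/z8.png",np.hstack(L))
im,d=bot.get_image("wrist");cv2.imwrite("pics/w8.png",im[:,:,::-1])
E
```

```text
[ 0.5541 -0.026   0.2024] [-0.6329 -0.0965  0.0792] 0.06043056556561742 [-0.1849  0.4145  1.4827 -0.0005  1.2415 -1.7447]
```

View pics/z8.png

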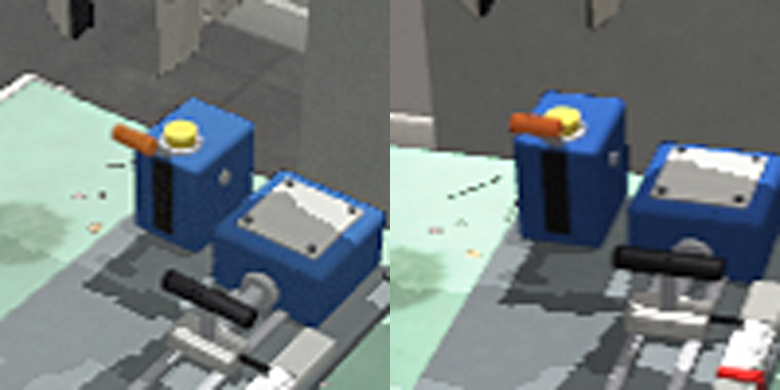

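View pics/w8.png

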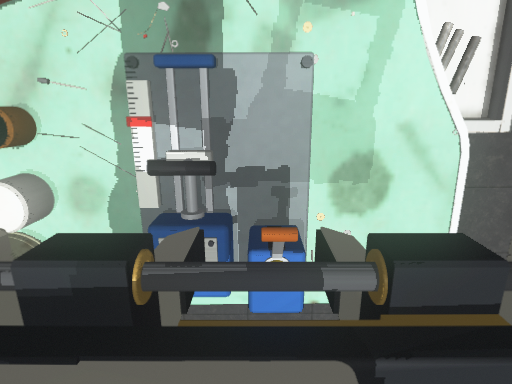

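Emit:
step_arm(
  plan=[
    {"jaw": 46,"tx": -0.9,"ty": 0,"tz": 0.23,"yaw": 0},
    {"jaw": 46,"tx": -0.9,"ty": 0,"tz": 0.23,"yaw": 0},
    {"jaw": 46,"tx": 0,"ty": 0,"tz": 0,"yaw": 0.095},
    {"jaw": 46,"tx": 0,"ty": 0,"tz": 0,"yaw": 0.095},
    {"jaw": 46,"tx": 0,"ty": 0,"tz": 0,"yaw": 0.095},
  ],
)

```text
time: 9.45
tcp_pos: [0.5355, -0.0967, 0.1996]
eef_rot: [-1.386, -0.876, 0.877]
wrist_force: [0.3, 0.6, -0.1]
width: 0.0462
```

Emit:
step_arm(
  plan=[
    {"jaw": 46,"tx": 0,"ty": 0,"tz": 0,"yaw": 0.095},
    {"jaw": 46,"tx": 0,"ty": 0,"tz": 0,"yaw": 0.095},
    {"jaw": 46,"tx": 0,"ty": 0,"tz": 0,"yaw": 0.095},
    {"jaw": 46,"tx": 0,"ty": 0,"tz": 0,"yaw": 0.095},
    {"jaw": 46,"tx": 0,"ty": 0,"tz": 0,"yaw": 0.095},
  ],
)

```text
time: 9.95
tcp_pos: [0.5356, -0.0963, 0.1996]
eef_rot: [-1.545, -0.325, 0.327]
wrist_force: [-1.0, 0.1, -0.2]
width: 0.0462
```

Emit:
step_arm(
  plan=[
    {"jaw": 46,"tx": 0,"ty": 0,"tz": 0,"yaw": 0.095},
    {"jaw": 46,"tx": 0,"ty": 0,"tz": 0,"yaw": 0.095},
    {"jaw": 46,"tx": 0,"ty": 0,"tz": 0,"yaw": 0.095},
    {"jaw": 46,"tx": 0,"ty": 0,"tz": 0,"yaw": 0},
  ],
)

```text
time: 10.35
tcp_pos: [0.5356, -0.0963, 0.1996]
eef_rot: [-1.57, 0.007, -0.005]
wrist_force: [-0.6, 1.2, 0.3]
width: 0.0462
```

```bash
python3 - <<'E'
from h import *
np.set_printoptions(precision=4,suppress=True)
s=bot.get_state();t=s["tcp_pos"];print(t,s["wrist_force"],s["width"],s["q"],cv2.Rodrigues(s["eef_rot"])[0],s["time"])
im,d=bot.get_image("wrist");cv2.imwrite("pics/w9.png",im[:,:,::-1])
print(w2px("wrist",t),w2px("wrist",[t[0],t[1],.062]),w2px("wrist",[.5355,-.0985,.062]))
for n in ("slide_bar","slide_pointer","red_band","lever_grip"):
  for r in bot.tip_of(n,"wrist")[:2]: print(n,r,px2w("wrist",*r["centre"],z={"slide_bar":.062,"slide_pointer":.022,"red_band":0,"lever_grip":.115}[n]))
E
```

```text
[ 0.5356 -0.0963  0.1996] [-0.6339  1.2067  0.2626] 0.0461784646615607 [-0.319   0.4003  1.5132  0.0004  1.2292 -0.3118] [[ 1.     -0.001   0.0074]
 [-0.0074  0.0007  1.    ]
 [-0.001  -1.      0.0007]] 10.35
[[257.4709 245.878 ]] [[258.3716 185.4704]] [[258.2632 187.6705]]
slide_bar {'centre': [260.6, 188.2], 'confidence': 0.79} [ 0.5377 -0.0991  0.062 ]
slide_bar {'centre': [380.7, 87.3], 'confidence': 0.41} [ 0.6441 -0.0074  0.062 ]
slide_pointer {'centre': [232.9, 318.6], 'confidence': 0.31} [ 0.5033 -0.2749  0.022 ]
red_band {'centre': [226.0, 216.4], 'confidence': 0.5} [ 0.4965 -0.1495  0.    ]
lever_grip {'centre': [327.6, 85.8], 'confidence': 0.86} [ 0.5864 -0.0097  0.115 ]
lever_grip {'centre': [223.8, 215.4], 'confidence': 0.68} [ 0.5077 -0.1086  0.115 ]
```

View pics/w9.png

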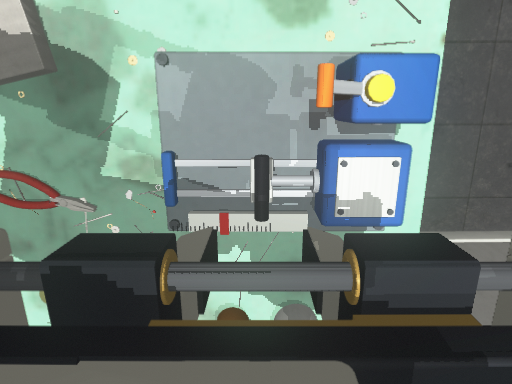

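Emit:
step_arm(
  plan=[
    {"jaw": 46,"tx": 0.05,"ty": 0.7,"tz": -0.05,"yaw": 0},
    {"jaw": 46,"tx": 0,"ty": 0.8,"tz": 0,"yaw": 0},
    {"jaw": 46,"tx": 0,"ty": 0.8,"tz": 0,"yaw": 0},
    {"jaw": 46,"tx": 0,"ty": 0.6,"tz": 0,"yaw": 0},
    {"jaw": 46,"tx": 0,"ty": 0,"tz": 0,"yaw": 0},
  ],
)

```text
time: 11.1
tcp_pos: [0.5352, -0.0981, 0.0813]
eef_rot: [-1.569, 0.009, 0.001]
wrist_force: [0.1, 0.3, 0.4]
width: 0.0461
```

```bash
python3 - <<'E'
from h import *
np.set_printoptions(precision=4,suppress=True)
s=bot.get_state();t=s["tcp_pos"];print(t,s["wrist_force"],s["width"])
im,d=bot.get_image("wrist");cv2.imwrite("pics/w10.png",im[:,:,::-1])
im,d=bot.get_image("side");cv2.imwrite("pics/s10.png",cv2.resize(im[130:240,180:310,::-1],None,fx=5,fy=5,interpolation=cv2.INTER_CUBIC))
E
```

```text
[ 0.5352 -0.0981  0.0813] [0.0626 0.2806 0.4244] 0.04606301951837372
```

View pics/w10.png

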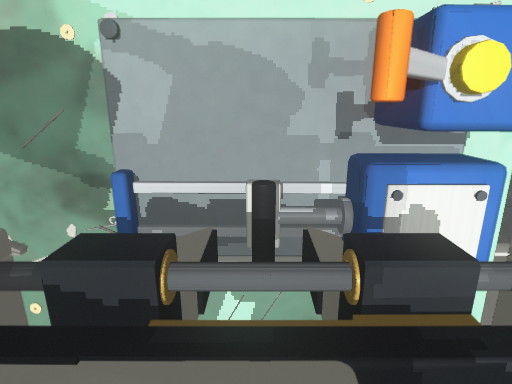

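View pics/s10.png

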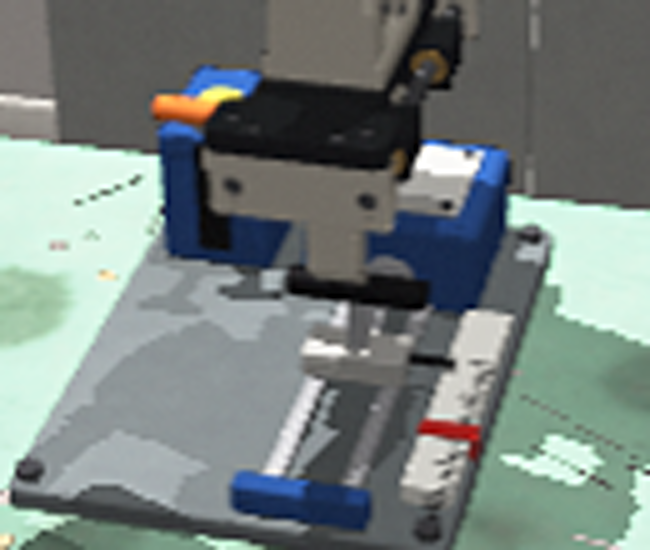

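```bash
python3 - <<'E'
from h import *
np.set_printoptions(precision=4,suppress=True)
im,d=bot.get_image("wrist")
for u,v in [(295,214),(315,214),(330,214),(347,214),(263,200),(263,188),(263,184),(278,190),(250,190),(160,187),(430,220)]:
    print((u,v),px2w("wrist",u,v,d=d[v,u]))
E
```

```text
(295, 214) [ 0.5642 -0.099   0.0331]
(315, 214) [ 0.5782 -0.099   0.0333]
(330, 214) [ 0.5882 -0.0984  0.0352]
(347, 214) [ 0.5983 -0.0966  0.0409]
(263, 200) [ 0.5415 -0.0784  0.0678]
(263, 188) [ 0.5415 -0.0711  0.0688]
(263, 184) [ 0.5415 -0.0686  0.0693]
(278, 190) [ 0.5531 -0.0854  0.0185]
(250, 190) [ 0.5341 -0.0729  0.0659]
(160, 187) [ 0.4666 -0.0829  0.017 ]
(430, 220) [ 0.6446 -0.0946  0.0591]
```

Emit:
step_arm(
  plan=[
    {"jaw": 46,"tx": 0.09,"ty": 0.43,"tz": 0,"yaw": 0},
    {"jaw": 46,"tx": 0,"ty": 0.4,"tz": 0,"yaw": 0},
    {"jaw": 46,"tx": 0,"ty": 0,"tz": 0,"yaw": 0},
    {"jaw": 46,"tx": 0,"ty": 0,"tz": 0,"yaw": 0},
  ],
)

```text
time: 11.65
tcp_pos: [0.5416, -0.0991, 0.0525]
eef_rot: [-1.571, 0.003, -0.006]
wrist_force: [0.2, -0.0, 0.8]
width: 0.0457
```

Emit:
step_arm(
  plan=[
    {"jaw": 10,"tx": 0,"ty": 0,"tz": 0,"yaw": 0},
    {"jaw": 10,"tx": 0,"ty": 0,"tz": 0,"yaw": 0},
    {"jaw": 10,"tx": 0,"ty": 0,"tz": 0,"yaw": 0},
    {"jaw": 10,"tx": 0,"ty": 0,"tz": 0,"yaw": 0},
  ],
  squeeze=35,
)

```text
time: 12.05
tcp_pos: [0.5398, -0.0988, 0.0513]
eef_rot: [-1.571, 0.007, -0.003]
wrist_force: [-13.3, -2.2, 9.0]
width: 0.0187
```

Emit:
step_arm(
  plan=[
    {"jaw": 10,"tx": 0,"ty": 0,"tz": 0,"yaw": 0},
    {"jaw": 10,"tx": 0,"ty": 0,"tz": 0,"yaw": 0},
  ],
)

```text
time: 12.25
tcp_pos: [0.5372, -0.0986, 0.051]
eef_rot: [-1.57, 0.011, 0.002]
wrist_force: [-12.0, -1.7, 8.4]
width: 0.0128
```

```bash
python3 - <<'E'
from h import *
np.set_printoptions(precision=4,suppress=True)
s=bot.get_state();t=s["tcp_pos"];print(t,s["wrist_force"],s["width"])
im,d=bot.get_image("side");a=cv2.resize(im[140:240,210:290,::-1],None,fx=5,fy=5,interpolation=cv2.INTER_CUBIC)
im,d=bot.get_image("scene");b=cv2.resize(im[150:250,220:300,::-1],None,fx=5,fy=5,interpolation=cv2.INTER_CUBIC)
cv2.imwrite("pics/s11.png",np.hstack([a,b]))
E
```

```text
[ 0.5372 -0.0986  0.051 ] [-12.0207  -1.653    8.3984] 0.012846441151951214
```

View pics/s11.png

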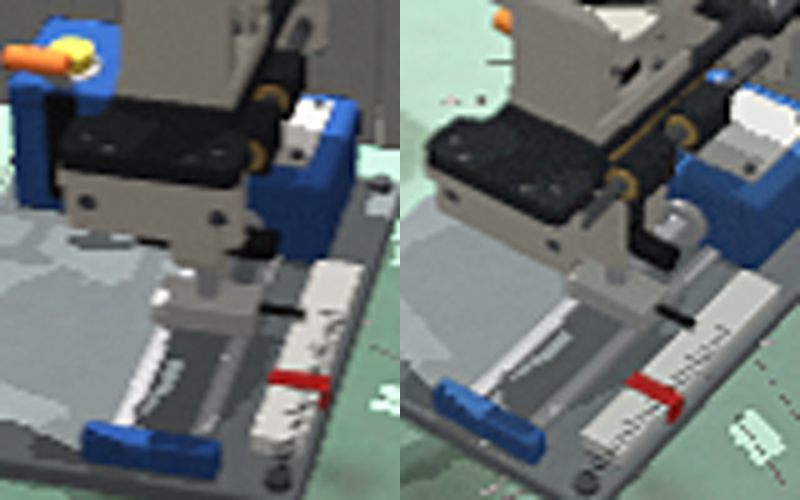

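Emit:
step_arm(
  plan=[
    {"jaw": 8,"tx": -0.2,"ty": 0,"tz": 0,"yaw": 0},
    {"jaw": 8,"tx": -0.25,"ty": 0,"tz": 0,"yaw": 0},
    {"jaw": 8,"tx": -0.25,"ty": 0,"tz": 0,"yaw": 0},
    {"jaw": 8,"tx": -0.2,"ty": 0,"tz": 0,"yaw": 0},
    {"jaw": 8,"tx": 0,"ty": 0,"tz": 0,"yaw": 0},
  ],
  squeeze=40,
)

```text
time: 12.85
tcp_pos: [0.5058, -0.0984, 0.0511]
eef_rot: [-1.571, 0.003, -0.008]
wrist_force: [7.6, 2.0, -7.5]
width: 0.0126
```

```bash
cat > chk.py <<'E'
from h import *
import sys
np.set_printoptions(precision=4,suppress=True)
s=bot.get_state();t=s["tcp_pos"];print(t,s["wrist_force"],s["width"],s["time"])
im,d=bot.get_image("side");a=cv2.resize(im[180:240,230:290,::-1],(400,400),interpolation=cv2.INTER_CUBIC)
im,d=bot.get_image("scene");b=cv2.resize(im[190:250,230:290,::-1],(400,400),interpolation=cv2.INTER_CUBIC)
for c in("side","scene"):
  for n in("slide_pointer","red_band"):
    for r in bot.tip_of(n,c)[:1]: print(c,n,r,px2w(c,*r["centre"],z=.022 if n!="red_band" else 0))
cv2.imwrite(sys.argv[1],np.hstack([a,b]))
E
python3 chk.py pics/s12.png
```

```text
[ 0.5058 -0.0984  0.0511] [ 7.6302  2.035  -7.5086] 0.012556481267196686 12.85
side slide_pointer {'centre': [245.4, 194.2], 'confidence': 0.68} [ 0.5621 -0.0785  0.022 ]
side red_band {'centre': [269.4, 224.8], 'confidence': 0.43} [ 0.49   -0.1504  0.    ]
scene slide_pointer {'centre': [270.2, 219.3], 'confidence': 0.71} [ 0.5159 -0.1331  0.022 ]
scene red_band {'centre': [267.9, 234.6], 'confidence': 0.49} [ 0.4895 -0.1452  0.    ]
```

View pics/s12.png

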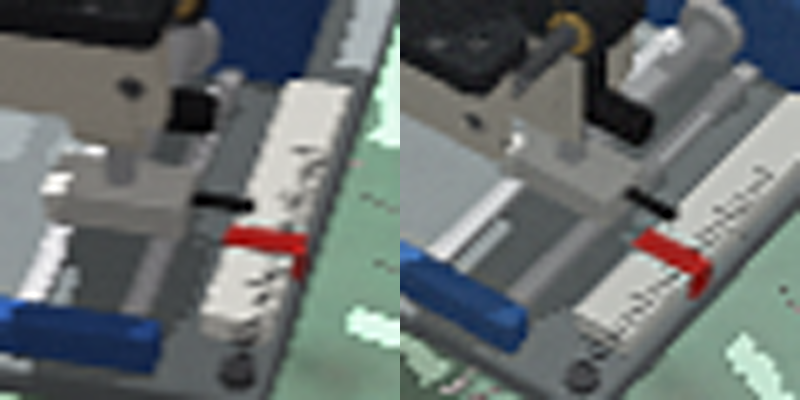

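```bash
python3 - <<'E'
from h import *
np.set_printoptions(precision=4,suppress=True)
for z in(.022,.026): print(px2w("scene",270.9,222.1,z=z),px2w("side",267.95,210.9,z=z))
# band edges near-left top corners
print("band scene", px2w("scene",230+252*.15,190+230*.15,z=.022),px2w("scene",230+236*.15,190+240*.15,z=.022))
print("band side", px2w("side",230+230*.15,180+227*.15,z=.022),px2w("side",230+223*.15,180+245*.15,z=.022))
E
```

```text
[ 0.5093 -0.1396  0.022 ] [ 0.5102 -0.1428  0.022 ]
[ 0.5059 -0.1417  0.026 ] [ 0.505  -0.1438  0.026 ]
band scene [ 0.4986 -0.1381  0.022 ] [ 0.4914 -0.1363  0.022 ]
band side [ 0.4974 -0.1378  0.022 ] [ 0.4874 -0.1376  0.022 ]
```

Emit:
step_arm(
  plan=[
    {"jaw": 8,"tx": -0.15,"ty": 0,"tz": 0,"yaw": 0},
    {"jaw": 8,"tx": -0.15,"ty": 0,"tz": 0,"yaw": 0},
    {"jaw": 8,"tx": 0,"ty": 0,"tz": 0,"yaw": 0},
    {"jaw": 8,"tx": 0,"ty": 0,"tz": 0,"yaw": 0},
  ],
)

```text
time: 13.55
tcp_pos: [0.4949, -0.0984, 0.0511]
eef_rot: [-1.571, 0.002, -0.009]
wrist_force: [9.0, 3.7, -8.0]
width: 0.013
```

```bash
python3 chk.py pics/s13.png
```

```text
[ 0.4949 -0.0984  0.0511] [ 9.0336  3.7062 -8.0103] 0.01299574236670911 13.55
side slide_pointer {'centre': [226.0, 156.9], 'confidence': 0.2} [0.7177 0.013  0.022 ]
side red_band {'centre': [270.8, 224.5], 'confidence': 0.4} [ 0.4917 -0.1532 -0.    ]
scene slide_pointer {'centre': [267.7, 222.5], 'confidence': 0.74} [ 0.5038 -0.1343  0.022 ]
scene red_band {'centre': [271.8, 234.2], 'confidence': 0.58} [ 0.4959 -0.1519  0.    ]
```

View pics/s13.png

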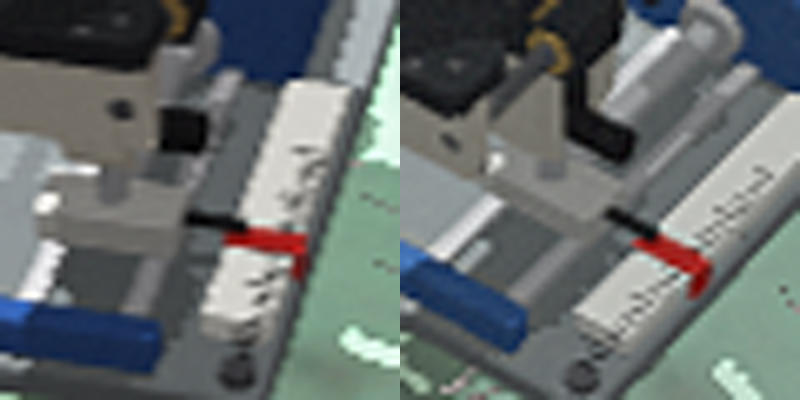

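```bash
python3 - <<'E'
from h import *
from scipy.optimize import least_squares
np.set_printoptions(precision=4,suppress=True)
def tri(us): 
    r=least_squares(lambda X:np.concatenate([w2px(c,X)[0]-np.array(u) for c,u in us]),[.5,-.14,.025]);return r.x,r.fun
print("rest",tri([("scene",(278.6,215)),("side",(270.4,203))]))
print("now",tri([("scene",(268.4,225)),("side",(266.9,213.4))]))
for z in(.022,.024,.026,.028,.030):
    print(z,[px2w(c,*u,z=z)[:2] for c,u in [("scene",(278.6,215)),("side",(270.4,203)),("scene",(268.4,225)),("side",(266.9,213.4))]])
im,d=bot.get_image("scene");im2,d2=bot.get_image("side")
for k in range(-3,3):
  print([px2w("scene",268+k,225+j,d=d[225+j,268+k])for j in(-1,0)],[px2w("side",266+k,213+j,d=d2[213+j,266+k])for j in(-1,0)])
# draw projection of band edges & predicted tip
im,d=bot.get_image("wrist");cv2.imwrite("pics/w13.png",im[:,:,::-1])
E
```

```text
rest (array([ 0.5373, -0.1426,  0.0244]), array([ 0.0142,  0.0394, -0.023 , -0.0324]))
now (array([ 0.4924, -0.144 ,  0.0287]), array([ 0.0439,  0.12  , -0.0708, -0.0979]))
0.022 [array([ 0.5395, -0.1413]), array([ 0.5405, -0.142 ]), array([ 0.4981, -0.1401]), array([ 0.5008, -0.1424])]
0.024 [array([ 0.5378, -0.1423]), array([ 0.5378, -0.1426]), array([ 0.4965, -0.1412]), array([ 0.4982, -0.1429])]
0.026 [array([ 0.536 , -0.1434]), array([ 0.535 , -0.1431]), array([ 0.4949, -0.1422]), array([ 0.4956, -0.1435])]
0.028 [array([ 0.5343, -0.1444]), array([ 0.5323, -0.1437]), array([ 0.4932, -0.1433]), array([ 0.493, -0.144])]
0.03 [array([ 0.5325, -0.1454]), array([ 0.5296, -0.1442]), array([ 0.4916, -0.1444]), array([ 0.4904, -0.1445])]
[array([ 0.49  , -0.136 ,  0.0296]), array([ 0.4994, -0.1298,  0.0146])] [array([ 0.4971, -0.1345,  0.0273]), array([ 0.4914, -0.1357,  0.0289])]
[array([ 0.491 , -0.1381,  0.0301]), array([ 0.4887, -0.1397,  0.0296])] [array([ 0.4968, -0.1367,  0.0278]), array([ 0.4901, -0.1382,  0.0303])]
[array([ 0.492 , -0.1402,  0.0305]), array([ 0.49  , -0.1416,  0.0297])] [array([ 0.5071, -0.1368,  0.0203]), array([ 0.4939, -0.1396,  0.0277])]
[array([ 0.4941, -0.1416,  0.0296]), array([ 0.4921, -0.1429,  0.0287])] [array([ 0.5047, -0.1395,  0.0225]), array([ 0.4914, -0.1423,  0.03  ])]
[array([ 0.5007, -0.1401,  0.0231]), array([ 0.4973, -0.1423,  0.024 ])] [array([ 0.505 , -0.1417,  0.0226]), array([ 0.502 , -0.1423,  0.0222])]
[array([ 0.5019, -0.142 ,  0.0232]), array([ 0.4991, -0.1439,  0.0234])] [array([ 0.5048, -0.144 ,  0.0231]), array([ 0.5037, -0.1442,  0.0212])]
```

View pics/w13.png

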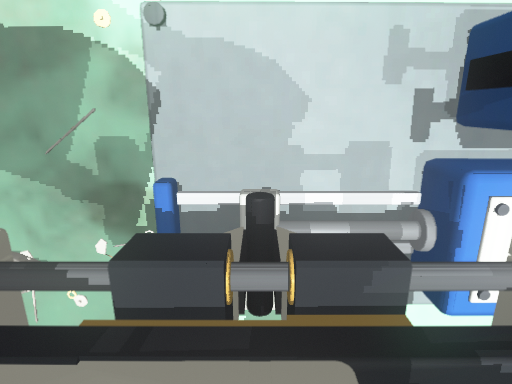

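```bash
python3 - <<'E'
from h import *
s=bot.get_state();print(s["tcp_pos"],s["wrist_force"],s["width"],s["time"])
im,d=bot.get_image("side");cv2.imwrite("pics/end.png",im[:,:,::-1])
E
```

```text
[ 0.49503816 -0.09837135  0.05112689] [ 9.2109102   2.98760428 -8.19660572] 0.012701018801368837 14.0
```

View pics/end.png

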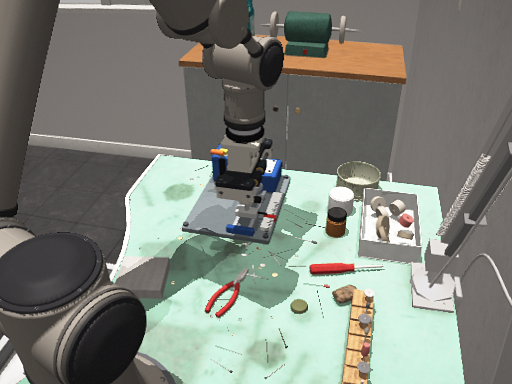

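The side view shows the lever still up, with its orange tip at about (219,152). The pointer is at the red band at about (268,215), the handle is held steady, and the bystanders haven't moved.

```bash
python3 -c "
from rig import bot
print(bot.sign_off())"
```

```text
the job is handed in; nothing more can be done
None
```

The daily check is done, in the order asked, and I handed it in at about 14 s with the gripper still holding the T-handle.

- **Button and lever drop:** I pressed the button to its stop, with an 18 N reading at the wrist. The pictures showed the lever had dropped.
- **Lever back up:** I gripped the crossbar by its ends and lifted it along its arc. After I let go, later pictures showed it staying up by itself.
- **Handle in the red band:** I drew the T-handle out about 42 mm, and the grip did not drift between the last two readings.
    - The pointer tip came out at x ≈ 0.4925 m from two cameras and from depth. The band's centre came out at 0.492–0.4945 m, so the pointer is within about 2–3 mm of it; 5 mm is allowed.
    - The handle's travel, 42 mm against the 41–43 mm needed, agrees with this.
- **Bystanders:** The pot, screwdriver and cup looked unmoved in the last picture.

**Checks that disagreed:**
- The trained network's pointer detections in the last pictures were poor, so I used my own pixel readings. Its side-camera result was wrong, and its scene-camera result was about 9 mm off at the scale height I assumed; the tip is slightly higher.
- The cameras differed by up to about 6 mm in y, which did not affect any step.

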